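Square a batten across a panel

TASK

Lay the steel square on the white panel with its dark wooden stock flush against the panel's front edge and the outer edge of its blade right on the blue tick mark, and let go. Then lay the pale wooden batten flat on the panel, flush along that outer edge of the blade and about midway along it, so that it is ready to be screwed down. The square must still be flush and on the mark at the end; leave the cork sanding block and the red pencil where they lie.

Things in the scene. Friction and masses are not known exactly. Their poses are not given: they have to be found in the camera images.
- board: White-faced plywood panel lying flat on the bench, fixed, 320 x 320 x 18 mm. Origin: middle of its front edge (the edge facing the robot), on the top face, 18 mm above the bench. x points from the front edge across the panel, away from the robot; y runs along the front edge to the robot's left; z up.
- mark: Blue pencil tick on the panel's top, 4 mm wide, about 60 mm long, running straight back from the front edge. Origin: on the front edge at the middle of the tick's width, on the top face. Axes as the panel's.
- square: Large try square on the grey rest, 0.65 kg. Origin: where the outer edge of the blade meets the stock's inner face, at the blade's underside. x along the blade away from the stock, y across the blade from outer to inner edge, z up. Steel blade: x 0 to 240, y 0 to 70, z 0 to 4 mm. Dark wooden stock (cross bar): x -24 to 0, y 0 to 120, z -14 to 14 mm; its lower half hangs over a board's edge.
- square_grip (a point): Middle of the red grip bar on the square's blade, over its centre of mass, at x 107, y 45, z 22 mm in the square's frame. The bar is 80 mm long (along the blade), 16 mm wide and stands 36 mm above the blade; pinch it across its width.
- rest: Grey-faced offcut of board on the bench, fixed, 200 x 120 x 16 mm, on which the square lies at the start. Origin: centre of its underside.
- batten: Pale wooden batten, 200 x 30 x 32 mm (long, wide, high), 0.11 kg, lying on the bench. Origin: centre of its underside; x along its length, z up. To be taken across its 30 mm width.
- sanding_block: Cork sanding block 70 x 40 x 24 mm on the back left part of the panel; origin at the centre of its underside. Leave it.
- pencil: Red carpenter's pencil, 170 x 9 x 9 mm, lying on the panel along its back edge; origin under its centre. Leave it.
Mind the look-alikes: they are no part of the job. There is more than one size of the batten; the job needs the smaller.

How it is judged:
On the way:
1. the square lies flush against the panel's front edge, on the mark and let go, before the batten is brought to it (x of square in the frame of board between -0.003 and 0.0015 m and y of square in the frame of mark between -0.006 and 0.006 m and z of square in the frame of board between -0.0015 and 0.003 m and angle between the x axis of square and the x axis of board, either way round below 0.026 rad and angle between square's own z axis and vertical below 0.03 rad and contact force between square and the fingers below 0.1 N and horizontal distance between batten and square above 0.17 m), for 0.2 s.
At the end, for the whole second after the job is handed in: Square flat on the panel: stock within 3 mm of the front edge, square to it within 1.5 deg, blade's outer edge within 6 mm of the tick. Batten flat on the panel along that edge: gap under 3 mm, parallel within 1.7 deg, its middle 70 to 170 mm from the stock. Both released and at rest (x of square in the frame of board between -0.003 and 0.0015 m and y of square in the frame of mark between -0.006 and 0.006 m and z of square in the frame of board between -0.0015 and 0.003 m and angle between the x axis of square and the x axis of board, either way round below 0.026 rad and angle between square's own z axis and vertical below 0.03 rad and y of batten in the frame of square between -0.018 and -0.0135 m and x of batten in the frame of square between 0.07 and 0.17 m and z of batten in the frame of board between -0.0015 and 0.003 m and angle between the x axis of batten and the x axis of square, either way round below 0.03 rad and angle between batten's own z axis and vertical below 0.05 rad and contact force between each of square, batten and the fingers below 0.1 N and linear speed of each of square, batten below 0.01 m/s and angular speed of each of square, batten below 0.05 rad/s); the robot touches nothing.
It fails at once if the sanding block or the pencil is moved by more than 30 mm (distance of any of sanding_block, pencil from where it was at the start of the episode above 0.03 m).
It also fails if it takes over 59 s, if anything falls off the work surface, if the arm or the gripper's body presses on something with over 40 N, if the wrist force passes 120 N, or if a joint passes its speed limit or range.

ROBOT

A 6-joint arm with a two-finger parallel gripper is mounted at the origin on the work surface. World frame = base frame: x ahead of the robot, y to its left, z up, the work surface at z = 0. Lengths are in m, angles in rad, forces in N, time in s.
With the tool pointing down it reaches from about 0.425 to 0.925 m from the base axis. Payload 12.5 kg.
Tool frame: the origin (TCP) lies at the very end of the fingers, on their centre line; the grasp point (between the pads) lies 19 mm behind it; z points along the fingers, y is the line along which they close (so a half turn about z gives the same grasp; the last joint's range is limited). The gripper opens to 85 mm and grips with 20 to 120 N. Pads are 22 mm wide; open, the fingers measure 114 mm over their backs; the gripper's body (76 mm by 85 mm) begins 54 mm behind the grasp point. The pads swing forward as they close: fully open they stand 13 mm farther back than shut.
Start: joints at [1.031, 0.491, 1.559, -0, 1.092, -0.106], TCP at [0.263, 0.567, 0.231] pointing down, gripper open.
Joint ranges: [-3.1, 3.1], [-0.84, 2.19], [0.05, 2.79], [-1.13, 4.28], [0.06, 2.93], [-2.69, 2.69]. Speed limits (rad/s): [2.22, 2.22, 2.79, 3.14, 3.14, 3.14].

INTERFACE

Orientations are given as a unit quaternion [w, x, y, z].
In Python, from bench import env gives the robot as it stands. Calls block until the motion is done:
- env.move_pose(position, orientation): joint-space move of the TCP to a pose.
- env.servo_line(position, orientation=None, velocity=0.15, f_stop=None): straight line of the TCP; orientation=None keeps the orientation; velocity is the mean speed in m/s. With f_stop (N) it stops when the force on the tool has changed by that much, and returns True; else False.
- env.move_j(angles): joint-space move.
- env.open_gripper() and env.gripper_close(f_grip=None): open the fingers fully, or close them until they stop; f_grip is the grip in N (None keeps the last).
- env.pause(seconds).
- env.ik(position, orientation): joint angles nearest the present ones, or None.
- env.get_obs(): the state.
- env.get_image(name): name is "side" or "top"; returns (picture, depth): 400x640x3 uint8, red, green, blue; 400x640 float32, m along the optical axis (not along the pixel's ray), 0 where there is no reading.
- env.calibration(name): a dict with "K" (3x3 intrinsics, pixels), "k1" (the pictures are not rectified: a ray, as slopes to the right and down, at radius r is drawn at 1 + k1 r^2 times it, then the intrinsics apply), "R" (3x3) and "t" (3): a world point X has camera coordinates R X + t. Camera axes: x right, y down, z forward; pixel columns grow to the right and rows downward; lengths in m; the calibration is good to about 2 mm. A picture is of the moment at which its call begins. calibration takes no time and is no camera call.
A pose or a line that the arm cannot do raises env.IKError and nothing moves.
- env.close_job(): hands the job in; it is judged then, once.
Trained networks look in the newest picture that a camera, given by its name, has taken for a name from the list of things; names that differ only in an ending like _2 or _b are one class to them, and where a whole thing is asked for, a point or a joint stands for the part that bears it (a point fixed in the world has none). Each returns a list of dicts, best first, with "conf" (0 to 1); they miss things now and then, are a little off and sometimes report something else, mostly with a low value. They report only what shows in the picture. A call takes as long as a camera call. They do not tell look-alikes from the thing itself.
- env.find_in(camera, target): "at" ([row, column] as shares, 0 to 1, of the picture: columns of its width, rows of its height, amid what is visible of it).
- env.cut_out(camera, target): "pixels" (400x640 bool, what is visible of it) and "at" ([row, column] as shares, 0 to 1, of the picture: columns of its width, rows of its height, amid what is visible of it).
- env.spot_point(camera, target): "at" ([row, column] as shares, 0 to 1, of the picture: columns of its width, rows of its height: a listed point, or the origin of a listed thing).
The state is a dict: "time_s": time; "joints": joint angles; "joint_velocities": joint speeds; "effort": joint torques, N m; "tool_pos": TCP position; "tcp_rot": TCP orientation; "wrist_force": force on the tool from outside, world axes, zero at the start; "moment": the same for the moment, N m; "gripper_width": opening from 0.0 (shut) to 1.0 (fully open); "gripper_force": force on a finger pad.
Only numpy, scipy, OpenCV 4.12 (cv2) and the standard library are available. Lean on these libraries where they do the work, as an engineer would, in place of code of your own. Each camera call takes 0.05 s, during which the arm holds its last target. There are 200 camera calls.

## Working session

There is one attempt and no reset: what is moved stays moved. The work goes in short steps, each a Python script; the robot and the scene stay as the last script left them, time stands still between calls to the robot, and variables do not carry over. Pictures are saved under pics/ and viewed, at most 10 in all, crops included, and the job is handed in when it is done.

```bash
mkdir -p pics; ls; cat > h.py <<'E'
import numpy as np, cv2
from bench import env
def cal(n):
    c=env.calibration(n); return np.array(c["K"]),c["k1"],np.array(c["R"]),np.array(c["t"])
def rays(n,uv):
    K,k1,R,t=cal(n); uv=np.asarray(uv,float).reshape(-1,1,2)
    p=cv2.undistortPoints(uv,K,np.array([k1,0,0,0.]))[:,0]
    return np.c_[p,np.ones(len(p))]
def at_z(n,uv,z):  # intersect pixel rays (col,row) with plane z
    K,k1,R,t=cal(n); d=rays(n,uv)@R; o=-R.T@t
    z=np.broadcast_to(z,len(d)); return o+d*((z-o[2])/d[:,2])[:,None]
def cloud(n,dep):
    K,k1,R,t=cal(n); h,w=dep.shape
    v,u=np.mgrid[:h,:w]; r=rays(n,np.c_[u.ravel(),v.ravel()])
    return ((r*dep.reshape(-1,1)-t)@R).reshape(h,w,3)
def proj(n,X):
    K,k1,R,t=cal(n); return cv2.projectPoints(np.asarray(X,float).reshape(-1,1,3),cv2.Rodrigues(R)[0],t,K,np.array([k1,0,0,0.]))[0][:,0]
def down(yaw): # tool z down, tool y (closing) at angle yaw+90deg.. : x axis at yaw
    c,s=np.cos(yaw/2),np.sin(yaw/2); return [0,c,s,0]
def save(n,f,crop=None,scale=1):
    im,d=env.get_image(n); np.save('pics/%s_d.npy'%n,d); np.save('pics/%s_i.npy'%n,im)
    o=im[:,:,::-1]
    if crop: r0,r1,c0,c1=crop; o=o[r0:r1,c0:c1]
    cv2.imwrite('pics/'+f,cv2.resize(o,None,fx=scale,fy=scale,interpolation=cv2.INTER_CUBIC)); return im,d
E
python3 - <<'E'
from h import *
im,d=save('top','a.png'); 
for o in ['square','batten','board','rest','sanding_block','pencil']:
    for r in env.cut_out('top',o):
        m=r['pixels']; P=cloud('top',d)[m&(d>0)]
        rc=cv2.minAreaRect(P[:,:2].astype(np.float32)*1000)
        print(o,round(r['conf'],2),m.sum(),np.round(np.array(r['at'])*[400,640]),np.round(np.median(P,0),3),np.round(np.ptp(P,0),3),rc)
for o in ['square','square_grip','mark','board','batten']:
    for r in env.spot_point('top',o): print(o,round(r['conf'],2),np.round(np.array(r['at'])*[400,640],1))
save('side','b.png')
print({k:np.round(v,3) for k,v in env.get_obs().items()}); K,k,R,t=cal('top');print(-R.T@t,R[2]); K,k,R,t=cal('side');print(-R.T@t,R[2])
E
```

```text
pics
square 0.63 2905 [205. 169.] [0.525 0.368 0.021] [0.273 0.164 0.063] ((546.8289794921875, 391.28045654296875), (122.61263275146484, 268.6157531738281), 79.281494140625)
batten 0.87 1109 [191. 465.] [ 0.537 -0.386  0.031] [0.198 0.087 0.039] ((540.3692016601562, -394.48406982421875), (42.16651153564453, 204.55609130859375), 76.30476379394531)
batten 0.83 2342 [310. 458.] [ 0.248 -0.342  0.042] [0.268 0.106 0.053] ((243.88735961914062, -352.8735046386719), (57.4826545715332, 273.10760498046875), 75.21157836914062)
board 0.76 13988 [175. 329.] [ 0.593 -0.036  0.018] [0.336 0.333 0.049] ((609.0957641601562, -32.25706481933594), (317.4622497558594, 320.43487548828125), 86.6700210571289)
rest 0.91 1547 [195. 158.] [0.547 0.4   0.016] [0.225 0.155 0.028] ((550.6569213867188, 377.9236145019531), (132.80194091796875, 206.7758026123047), 78.8862075805664)
sanding_block 0.79 411 [139. 275.] [0.694 0.093 0.041] [0.067 0.039 0.024] ((696.4981689453125, 94.98701477050781), (66.5097427368164, 39.364768981933594), 0.5499269962310791)
pencil 0.85 285 [118. 336.] [ 0.743 -0.063  0.025] [0.024 0.1
[... 250 characters left out ...]
n 0.38 [232.6 322.5]
{'time_s': np.float64(0.65), 'joints': array([ 1.031,  0.491,  1.559, -0.   ,  1.092, -0.106]), 'joint_velocities': array([ 0.001, -0.001, -0.001, -0.001, -0.   , -0.001]), 'effort': array([-1.0000e-03, -6.1809e+01, -2.6180e+01, -0.0000e+00,  0.0000e+00,
        0.0000e+00]), 'tool_pos': array([0.263, 0.567, 0.231]), 'tcp_rot': array([0.   , 0.215, 0.977, 0.   ]), 'wrist_force': array([ 0.153, -0.088,  0.674]), 'moment': array([ 0.021,  0.024, -0.041]), 'gripper_force': np.float64(0.0), 'gripper_width': np.float64(0.995)}
[ 0.34199324 -0.0255303   1.05619427] [ 0.17709493  0.01233282 -0.9841165 ]
[-0.02552999 -0.59824629  0.82134996] [ 0.48479345  0.54062789 -0.68752949]
```

View pics/a.png

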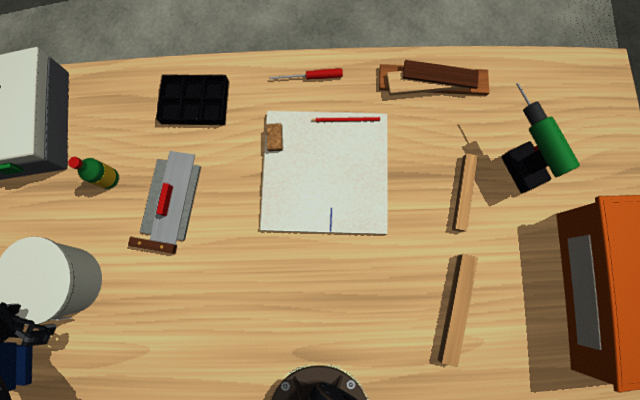

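View pics/b.png

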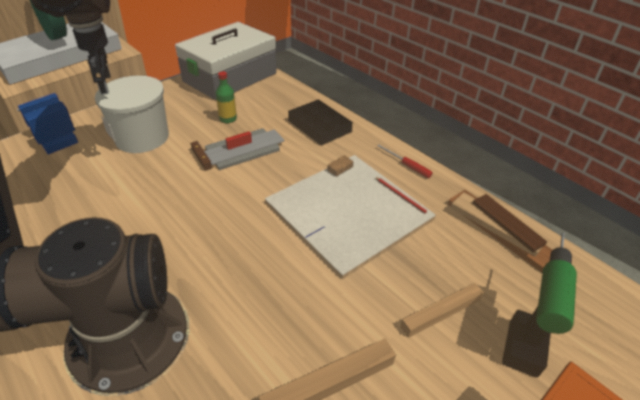

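Top picture: the square lies on the rest, with its stock at (152,245) and red grip at (164,199). The panel is at (325,173) and the blue tick at (331,219). There are two battens, at (463,193) (about 200 mm long) and (455,310) (about 270 mm long). The one at (463,193) fits the 200 mm description; the side view agrees. I'll confirm it in a crop and measure the edges.

```bash
cat > meas.py <<'E'
from h import *
def fitline(P): return cv2.fitLine(P.astype(np.float32),cv2.DIST_HUBER,0,1e-4,1e-4).ravel()
def blob(m,near=None):
    n,l,s,c=cv2.connectedComponentsWithStats(m.astype(np.uint8))
    i=1+np.argmax(s[1:,4]) ; return l==i
def tick(im):
    i=im.astype(int); m=(i[:,:,2]>i[:,:,0]+35)&(i[:,:,2]>i[:,:,1]+25); m[:190]=0;m[250:]=0;m[:,:290]=0;m[:,370:]=0
    v,u=np.nonzero(blob(m)); return at_z('top',np.c_[u,v],0.018)[:,:2]
def board_front(im,c0=265,c1=383):
    g=cv2.GaussianBlur(im,(3,3),0)[:,:,2].astype(float); pts=[]   # blue channel: white face bright, wood darker
    for c in range(c0,c1):
        col=g[222:246,c]; d=np.diff(col); k=np.argmin(d)
        if d[k]>-20: continue
        a,b,cc=(d[k-1],d[k],d[k+1]) if 0<k<len(d)-1 else (0,1,0)
        o=0 if a-2*b+cc==0 else .5*(a-cc)/(a-2*b+cc)
        pts.append((c,222+k+.5+o))
    return at_z('top',np.array(pts),0.018)[:,:2]
E
python3 - <<'E'
from meas import *
im=np.load('pics/top_i.npy'); d=np.load('pics/top_d.npy')
f=board_front(im); L=fitline(f); n=len(f)
print('front',n,L,'resid',np.std((f-L[2:])@[-L[1],L[0]])); 
t=tick(im); print('tick',len(t),t.mean(0),t.min(0),t.max(0),fitline(t))
i=im.astype(int); m=(i[:,:,0]>130)&(i[:,:,1]<60)&(i[:,:,2]<60); m[:,:140]=0; m[:,185:]=0; m[:170]=0;m[230:]=0
P=cloud('top',d)[blob(m)]; print('grip',len(P),np.percentile(P[:,2],[5,50,95]))
v,u=np.nonzero(blob(m)); X=at_z('top',np.c_[u,v],0.056); T=X[np.abs(P[:,2]-0.056)<0.004] if (np.abs(P[:,2]-0.056)<0.004).sum()>20 else X
rc=cv2.minAreaRect((T[:,:2]*1000).astype(np.float32)); print(len(T),rc)
# battens: tops
C=cloud('top',d)
for (r0,r1,c0,c1) in [(150,238,440,482),(250,370,428,480)]:
    q=C[r0:r1,c0:c1].reshape(-1,3); z=np.percentile(q[:,2],97); 
    q=q[(q[:,2]>z-.006)&(q[:,2]<z+.006)]; print(z,len(q),cv2.minAreaRect((q[:,:2]*1000).astype(np.float32)))
cv2.imwrite('pics/c.png',cv2.resize(im[140:380,340:520,::-1],None,fx=2.5,fy=2.5,interpolation=cv2.INTER_CUBIC))
E
```

```text
front 118 [ 0.05817508  0.9983064   0.4475741  -0.0567821 ] resid 0.0002359174177750055
tick 36 [ 0.47936404 -0.04280042] [ 0.45046956 -0.04502318] [ 0.50887366 -0.04060995] [ 0.99635553 -0.0852971   0.4849078  -0.04323264]
grip 176 [0.05319575 0.05576222 0.05888611]
175 ((540.3602905273438, 377.6207275390625), (14.882722854614258, 77.17755889892578), 78.96139526367188)
0.03389314986222087 867 ((539.81640625, -389.3235778808594), (31.609249114990234, 200.17724609375), 76.41204071044922)
0.045138734076090245 1797 ((248.8458709716797, -346.5732116699219), (43.277000427246094, 266.63970947265625), 74.98316955566406)
```

View pics/c.png

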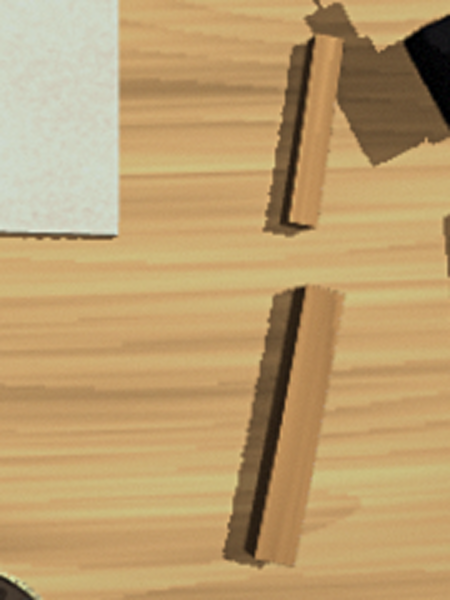

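The crop shows the small batten (200 x 31 mm, top at about 33 mm) at (463,193), whose measured size matches the description. The lower one (267 x 43 x 45 mm) at (455,310) is the look-alike. Next I'll grasp the square.

```bash
cat >> h.py <<'E'
PSI=-0.0582; M=np.array([0.4485,-0.0410]); BX=np.array([np.cos(PSI),np.sin(PSI)]); BY=np.array([-np.sin(PSI),np.cos(PSI)])
def st(s=''):
    o=env.get_obs(); print(s,round(float(o['time_s']),2),np.round(o['tool_pos'],4),'F',np.round(o['wrist_force'],1),'Mo',np.round(o['moment'],2),'w',round(float(o['gripper_width']),3),'gf',round(float(o['gripper_force']),1)); return o
E
python3 - <<'E'
from h import *
yaw=np.pi-0.1927; q=down(yaw)
env.move_pose([.5404,.3776,.12],q); st('above')
print(env.servo_line([.5404,.3776,.030],velocity=.1,f_stop=15)); st('at')
env.gripper_close(80); st('closed')
env.servo_line([.5404,.3776,.15],velocity=.15); st('up')
g=M+BX*(.107-.010)+BY*.045
env.move_pose([*g,.15],down(np.pi+PSI)); st('over')
save('side','d.png',(60,320,180,500),2)
E
```

```text
above 1.98 [0.5399 0.3784 0.1204] F [-0.   0.3  0.2] Mo [ 0.01  0.02 -0.02] w 0.998 gf 0.0
False
at 3.03 [0.5407 0.3778 0.0306] F [ 0.8 -0.7  0.4] Mo [0.   0.   0.02] w 1.003 gf 0.0
closed 3.67 [0.5406 0.3778 0.0303] F [0.4 0.6 3.7] Mo [ 0.15  0.08 -0.01] w 0.169 gf 79.4
up 4.62 [0.5399 0.3773 0.1488] F [ 0.5  0.7 -7.6] Mo [ 0.09  0.02 -0.02] w 0.169 gf 78.2
over 6.04 [ 0.5482 -0.001   0.15  ] F [-0.9  0.3 -7.6] Mo [ 0.03 -0.    0.02] w 0.17 gf 78.2
```

View pics/d.png

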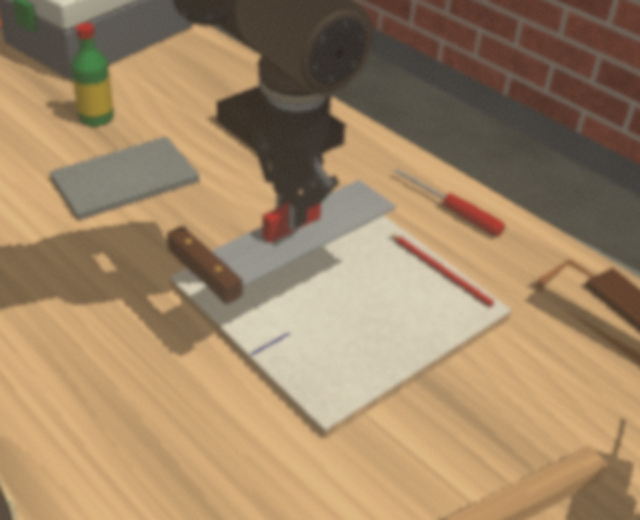

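The crop shows the square held level by its red bar (290,215), above the panel and clear of everything. Lower it short of the edge, then push until contact.

```bash
python3 - <<'E'
from h import *
f=lambda x,y=.045:M+BX*(.107+x)+BY*y
print(env.servo_line([*f(-.010),.06],velocity=.12,f_stop=15))
print(env.servo_line([*f(-.010),.0335],velocity=.04,f_stop=8)); o=st('low')
print(env.servo_line([*f(.010),.0335],velocity=.015,f_stop=8)); o=st('contact')
p=o['tool_pos'][:2]-M; print('x,y in board', p@BX-.107, p@BY-.045)
xy=o['tool_pos'][:2]
print(env.servo_line([*xy,.028],velocity=.015,f_stop=5)); o=st('down')
save('top','e.png',(100,270,230,420),3)
E
```

```text
False
False
low 7.8 [ 0.548  -0.0017  0.0335] F [-0.8  0.2 -6.9] Mo [0.06 0.01 0.06] w 0.174 gf 78.2
True
contact 8.57 [ 0.5567 -0.0023  0.0325] F [ 0.4 -0.  -5.2] Mo [-0.09 -0.41  0.07] w 0.17 gf 79.0
x,y in board -0.0012490239989586538 -3.215131227412432e-05
True
down 8.78 [ 0.5566 -0.0023  0.0323] F [-0.9 -0.1  6.1] Mo [-0.   -0.05 -0.05] w 0.173 gf 80.5
```

View pics/e.png

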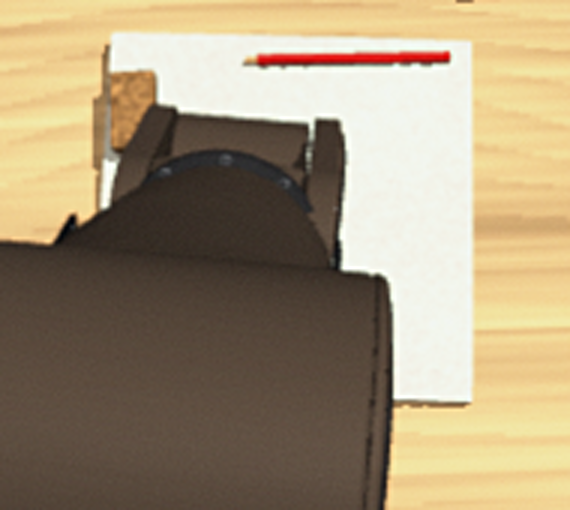

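The arm hides the square from the top camera, though the sanding block and pencil are untouched. One more gentle push against the edge, then release and look with the arm away.

```bash
python3 - <<'E'
from h import *
o=env.get_obs(); p=o['tool_pos']
t=p[:2]+BX*.006
print(env.servo_line([*t,p[2]],velocity=.012,f_stop=10)); o=st('push')
env.open_gripper(); st('open')
p=env.get_obs()['tool_pos']
env.servo_line([p[0],p[1],.15],velocity=.2); st()
by=np.deg2rad(76.41-90)
env.move_pose([.5398,-.3893,.15],down(np.pi+by)); st('over batten')
save('top','f.png',(100,260,240,500),3)
E
```

```text
True
push 9.12 [ 0.5566 -0.0023  0.0323] F [-1.5 -0.1  4.6] Mo [-0.06 -0.19 -0.06] w 0.168 gf 80.4
open 9.8 [ 0.5559 -0.0022  0.0315] F [-0.5 -0.1 -0.1] Mo [ 0.05 -0.01 -0.05] w 1.001 gf 0.0
 10.54 [ 0.5555 -0.0021  0.1492] F [-0.3  0.5 -0.5] Mo [-0.01 -0.03  0.08] w 1.0 gf 0.0
over batten 11.98 [ 0.5402 -0.3881  0.1499] F [ 0. -0.  0.] Mo [ 0.02 -0.    0.  ] w 1.001 gf 0.0
```

View pics/f.png

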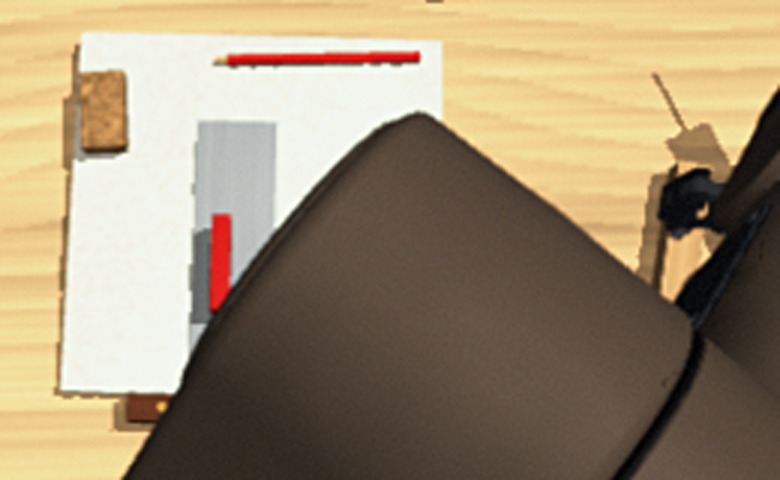

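The arm still covers the tick. I'll swing back to the start pose for a clear look; there is plenty of time.

```bash
python3 - <<'E'
from h import *
env.move_j([1.031,.491,1.559,0,1.092,-.106]); st()
im,d=save('top','g.png',(130,255,255,395),5)
X=np.array([[.535,0],[.535,-.07]])
# predicted projections: outer edge line of ideal placement at blade top z=.022
for s in (0,.03,.12,.24):
    w=M+BX*s; print(s,proj('top',[[*w,.022]])[0]-[255,130])
E
```

```text
15.52 [0.2634 0.5667 0.2311] F [ 0.1  0.5 -0.7] Mo [-0.03  0.02 -0.04] w 0.997 gf 0.0
0 [ 75.19894719 101.61239844]
0.03 [75.510252   89.72081058]
0.12 [76.41370709 54.72634012]
0.24 [77.54602725  9.7911288 ]
```

View pics/g.png

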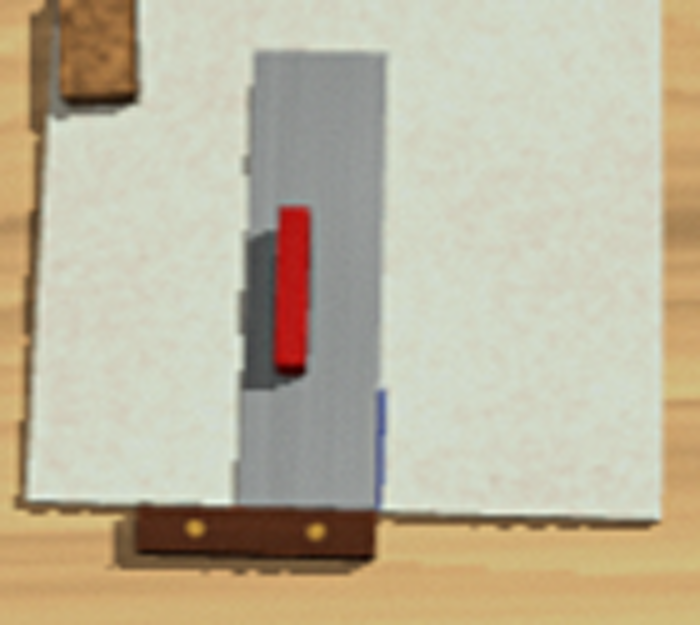

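The square sits flush at the front edge, with its outer edge on the tick at its left side: (377,505) to (382,390) in the crop. I'll check the yaw sub-pixel, then fetch the batten off-centre so the fingers clear the red bar.

```bash
python3 - <<'E'
from meas import *
im=np.load('pics/top_i.npy'); d=np.load('pics/top_d.npy')
g=cv2.GaussianBlur(im,(3,3),0)[:,:,1].astype(float)
pts=[]
for r in range(146,206):   # blade outer edge, grey->white
    s=np.diff(g[r,322:342]); k=np.argmax(s)
    if 0<k<len(s)-1:
        a,b,c=s[k-1:k+2]; pts.append((322+k+.5+.5*(a-c)/(a-2*b+c),r))
E=at_z('top',np.array(pts),.022)[:,:2]; L=fitline(E); L[:2]*=np.sign(L[0])
ang=np.arctan2(L[1],L[0]); print('edge yaw err deg',np.degrees(ang-PSI),'res',np.std((E-L[2:])@[-L[1],L[0]]),'y wrt M line',np.mean((E-M)@BY))
f=board_front(im,335,383); Lf=fitline(f); print('front x wrt M', np.mean((f-M)@BX))
C=cloud('top',d).reshape(-1,3); u=np.array([np.cos(-.2372),np.sin(-.2372)]); n=np.array([-u[1],u[0]])
q=C[:,:2]-[.5398,-.3893]; a,b=q@u,q@n
k=(C[:,2]>.02)&(np.abs(b)<.12)&(np.abs(b)>.022)&(a>-.02)&(a<.13); print('obst',k.sum(),np.c_[a,b,C[:,2]][k][:8].round(3), b[k].max() if k.any() else '')
E
```

```text
edge yaw err deg 0.10636803 res 0.0002111054225415859 y wrt M line 0.001211217179470768
front x wrt M -3.847061243747604e-05
obst 586 [[ 0.13  -0.09   0.188]
 [ 0.13  -0.093  0.191]
 [ 0.129 -0.094  0.194]
 [ 0.129 -0.096  0.195]
 [ 0.13  -0.099  0.193]
 [ 0.129 -0.1    0.197]
 [ 0.129 -0.101  0.198]
 [ 0.129 -0.104  0.198]] -0.08629026787670722
```

```bash
python3 - <<'E'
from h import *
by=np.deg2rad(-13.59); u=np.array([np.cos(by),np.sin(by)]); g=np.array([.5398,-.3893])+u*.055
env.move_pose([*g,.16],down(np.pi+by)); st('over')
print(env.servo_line([*g,.009],velocity=.12,f_stop=15)); st('at')
env.gripper_close(60); st('closed')
env.servo_line([*g,.14],velocity=.15); st('up')
S=np.array([.5566,-.0023])-BX*.107-BY*.045
P=lambda y:S+BX*.185+BY*y
env.move_pose([*P(-.05),.14],down(np.pi+PSI)); st('over board')
save('side','h.png',(60,320,180,500),2)
E
```

```text
over 19.14 [ 0.5937 -0.4016  0.1601] F [-0.6 -0.3  0.1] Mo [-0.   -0.    0.01] w 1.0 gf 0.0
False
at 20.55 [ 0.5936 -0.4025  0.0099] F [ 0.2 -0.8 -0.3] Mo [ 0.01 -0.03 -0.  ] w 1.002 gf 0.0
closed 21.11 [ 0.5935 -0.4024  0.0095] F [-0.4 -0.2  4.1] Mo [-0.03  0.05  0.03] w 0.334 gf 61.5
up 22.13 [ 0.5929 -0.402   0.1389] F [-0.3  0.5 -1.1] Mo [ 0.01 -0.04  0.02] w 0.34 gf 60.8
over board 23.29 [ 0.6291 -0.1028  0.1399] F [ 0.4  0.5 -0.3] Mo [-0.01 -0.04  0.01] w 0.337 gf 60.7
```

View pics/h.png

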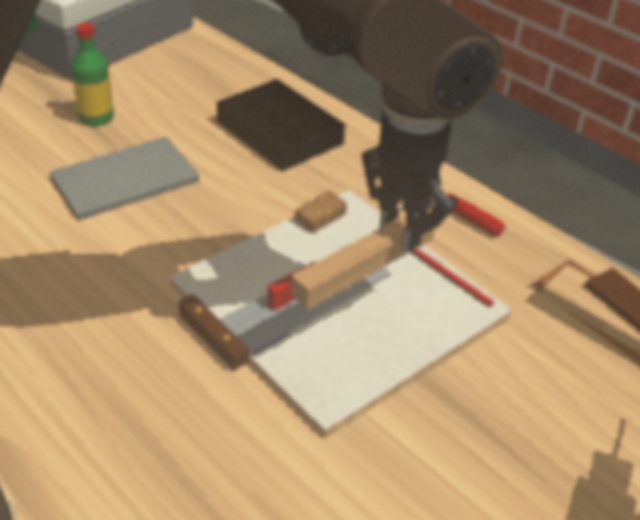

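The batten is held level at (350,265), clear of the pencil and block. Lower it beside the blade, slide in, set it down.

```bash
python3 - <<'E'
from h import *
S=np.array([.5566,-.0023])-BX*.107-BY*.045
P=lambda y:[*(S+BX*.185+BY*y)]
rel=lambda o:print('sq-frame',np.round([(o['tool_pos'][:2]-S)@BX,(o['tool_pos'][:2]-S)@BY],4))
print(env.servo_line(P(-.024)+[.06],velocity=.12,f_stop=10))
print(env.servo_line(P(-.024)+[.0295],velocity=.04,f_stop=5)); rel(st('low'))
print(env.servo_line(P(-.0157)+[.0295],velocity=.015,f_stop=4)); o=st('in'); rel(o)
print(env.servo_line([*o['tool_pos'][:2],.022],velocity=.015,f_stop=4)); rel(st('down'))
env.open_gripper(); st('open')
p=env.get_obs()['tool_pos']
env.servo_line([p[0],p[1],.16],velocity=.15)
env.move_j([1.031,.491,1.559,0,1.092,-.106]); st()
save('top','i.png',(130,255,255,395),5)
E
```

```text
False
False
low 25.1 [ 0.6306 -0.0757  0.0296] F [-0.1  0.1 -0.9] Mo [-0.   -0.05  0.01] w 0.342 gf 60.7
sq-frame [ 0.1851 -0.024 ]
False
in 25.8 [ 0.6309 -0.0674  0.0295] F [ 0.9  0.3 -1.3] Mo [ 0.02 -0.03 -0.02] w 0.338 gf 60.7
sq-frame [ 0.185  -0.0157]
True
down 26.1 [ 0.631  -0.0675  0.0274] F [-2.3  0.   5.5] Mo [-0.07  0.12 -0.02] w 0.339 gf 61.5
sq-frame [ 0.1851 -0.0158]
open 26.69 [ 0.6307 -0.0674  0.0268] F [-0.3  0.4  0.2] Mo [-0.01 -0.   -0.02] w 0.997 gf 0.0
 30.34 [0.2635 0.5666 0.2311] F [ 0.8 -0.1 -0.2] Mo [-0.01  0.03 -0.04] w 0.996 gf 0.0
```

View pics/i.png

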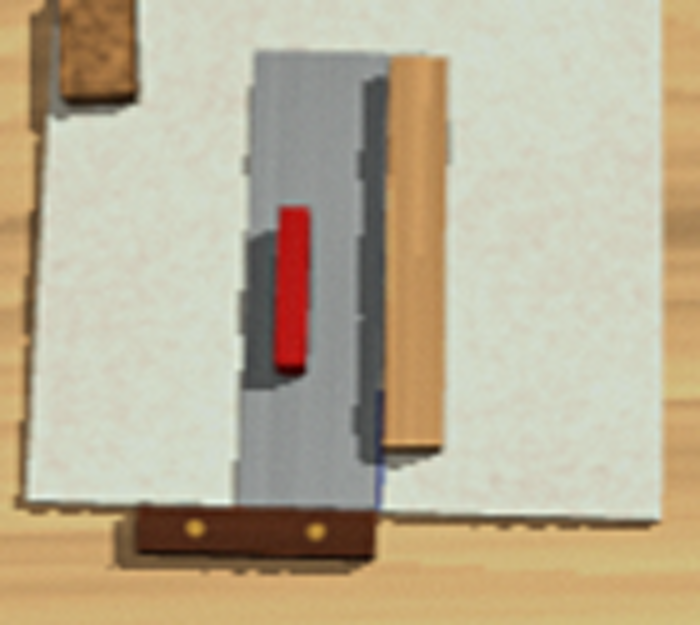

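The batten lies alongside the blade, (385,60)–(440,450) in the crop, with the square unmoved. I'll measure the gap and parallelism before handing in.

```bash
python3 - <<'E'
from meas import *
im=np.load('pics/top_i.npy'); d=np.load('pics/top_d.npy')
g=cv2.GaussianBlur(im,(3,3),0).astype(float); sat=g[:,:,0]-g[:,:,2]  # wood: red-blue high
L,R=[],[]
for r in range(150,212):
    s=np.diff(sat[r,324:352])
    for k,out,sg in((np.argmax(s),L,1),(np.argmin(s),R,-1)):
        if 0<k<len(s)-1: a,b,c=s[k-1:k+2]; out.append((324+k+.5+.5*(a-c)/(a-2*b+c),r))
for n,p in(('L',L),('R',R)):
    E=at_z('top',np.array(p),.050)[:,:2]; l=fitline(E); print(n,'yaw err deg',np.degrees(np.arctan(l[1]/l[0])-PSI),'y wrt M',np.mean((E-M)@BY),'res',np.std((E-l[2:])@[-l[1],l[0]]))
C=cloud('top',d); k=(np.abs(C[:,:,2]-.05)<.004)&(sat>30); k[:,:320]=0;k[:140]=0;k[225:]=0;k[:,355:]=0
q=C[k]; print(len(q),'x',np.percentile((q[:,:2]-M)@BX,[1,99]),'z',np.median(q[:,2]))
E
```

```text
L yaw err deg 0.7747022 y wrt M -0.0001784301530192905 res 0.00020089186532898734
R yaw err deg 0.72358894 y wrt M -0.02977236265292541 res 0.0001590427967896132
908 x [0.03135232 0.2271562 ] z 0.04980171567002131
```

The batten centre is about 16 mm from the blade's outer edge, which leaves a gap of about 1 mm. It is parallel within 0.7° and its middle is about 130 mm from the stock. All of this is within limits, so I'm handing in.

```bash
python3 -c "
from bench import env
print(env.close_job())"
```

```text
the job is handed in; nothing more can be done
None
```

The job is handed in, though no verdict came back: the square lies flush against the front edge with its blade on the tick, the small batten lies flat along the blade's outer edge with a gap of about 1 mm, and both are released, with the sanding block and pencil not touched.

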